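Serve a round sweet from the counter dispenser

ROBOT

A 6-joint arm with a two-finger parallel gripper is mounted at the origin on the work surface. World frame = base frame: x ahead of the robot, y to its left, z up, the work surface at z = 0. Lengths are in m, angles in degrees, forces in N, time in s.
With the tool pointing down it reaches from about 0.425 to 0.95 m from the base axis. Payload 14.7 kg.
Tool frame: the origin (TCP) lies midway between the tips of the shut fingers; the grasp point (between the pads) lies 19 mm behind it; z points along the fingers, y is the line along which they close (so a half turn about z gives the same grasp; the last joint's range is limited). The gripper opens to 85 mm and grips with 20 to 120 N. Pads are 22 mm wide; open, the fingers measure 114 mm over their backs; the gripper's body (76 mm by 85 mm) begins 54 mm behind the grasp point. The pads swing forward as they close: fully open they stand 13 mm farther back than shut.
Start: joints at [-72.399, 27.513, 91.461, -0, 61.026, -2.67], TCP at [0.225, -0.61, 0.231] pointing down, gripper open.
Joint ranges: [-157.49, 157.49], [-46.99, 117.5], [13.45, 153.17], [-89.5, 269.5], [5.16, 153.95], [-167.48, 167.48]. Speed limits (degrees/s): [108.29, 108.29, 136.94, 172.46, 172.46, 172.46].

INTERFACE

Orientations are given as a 3x3 rotation matrix whose columns are the frame's x, y, z axes.
In Python, from workcell import get_state, camera, hand_in gives the robot as it stands. The module is installed in compiled form; this text tells all that it offers.
- The arm moves only by the shell command python3 -m handwheel 'ROWS' [FORCE]. ROWS is JSON, a list of rows, each a list of 7 numbers: the closure, from -1 (fully open) to 1 (shut), so that 0 is half open, then the shift along the tool's x, y, z in cm, then the turn, a rotation vector about the tool's x, y, z in degrees. In form: [[claw, tx, ty, tz, rx, ry, rz], ...]. A call has 1 to 8 rows; each row is the pose to reach, as a shift and turn from the pose commanded when the call began, along the tool's axes at that moment; what a row does not reach only later rows make up. A row lasts 1/10 s, in which the tool goes at most 50 mm and 8.59 degrees, less where a joint would pass 70% of its speed; a pose out of reach is approached as far as the arm can. A call with a gripper value outside its range is refused whole. The fingers move at their own pace and stop on an object; FORCE is the grip in N (left out, the last holds). Time passes only in rows, so rows that repeat a pose let the fingers close. It gives the time, the measured TCP pose, the force, the opening and the grip force at its end, in the units of the state.
- get_state(): the state, without advancing time (a new reading comes with each control period).
- camera(name): name is "scene" or "top"; returns a dict with "image" (384x512x3 uint8, red, green, blue), "mtx" (3x3 intrinsics, pixels), "xyz" and "orientation" of the camera in the world. Camera axes: x right, y down, z forward; pixel columns grow to the right and rows downward; lengths in m; the calibration is good to about 2 mm. A picture is of the moment at which its call begins. There is no depth.
- hand_in(): hands the job in; it is judged then, once.
The state is a dict: "t": time; "joint_pos": joint angles; "joint_velocities": joint speeds; "joint_efforts": joint torques, N m; "tcp_pos": TCP position; "ee_rot": TCP orientation; "contact_force": force on the tool from outside, world axes, zero at the start; "ft_torque": the same for the moment, N m; "gripper_width": finger opening in m; "grasp_force": force on a finger pad.
Only numpy, scipy, OpenCV 4.12 (cv2) and the standard library are available. Lean on these libraries where they do the work, as an engineer would, in place of code of your own. Each camera call takes 0.05 s, during which the arm holds its last target. There are 200 camera calls.

TASK

Serve the round sweet: with the fingertips, press the dispenser's lever all the way down so that the linked flap lifts wide and the sweet rolls out into the catch tray, then ease the lever back up so that the flap comes down gently and does not slam. Finish with the flap fully shut and the hand clear of it. Work the flap only through the lever, do not touch the sweet, and leave the can, the bottle and the toffee apple where they stand.

Things in the scene. Friction and masses are not known exactly. Their poses are not given: they have to be found in the camera images.
- dispenser: Steel dispenser fixed on the counter, 475 mm long, 130 wide, 145 high. Origin: on the counter under the flap hinge; x runs from the lever end (-225 mm) to the catch tray end (+250), z up. A ramp falls 10 degrees towards +x into the open tray (x 90 to 240 mm, walls 62 mm high). Grey lever bearings (x -100 to -50 mm, top at z = 135 mm); grey linkage cover on the +y side, top at z = 143 mm.
- lever_pad (a point): Centre of the top face of the rubber pad (56 mm along x, 84 across) on the free end of the lever, a paddle 92 mm wide. 125 mm from the pivot (dispenser x -75, z 115 mm). At rest: x -195, z 152 mm, sloping up 0.25 rad to the free end. Fully pressed: 62 mm lower, sloping as much down, 3 mm farther out. Takes 3 to 8 N; springs back up when let go.
- lever (a joint): Angle of the lever in rad: 0 at rest (up), 0.5 pressed fully down against its stop.
- flap (a joint): Angle of the linked flap in rad, 1.7 times the lever's angle: 0 shut, 0.85 wide open. The flap is a clear L-shaped cover with steel edges, hinged on top of the dispenser 130 mm above the counter, 90 mm long and 80 mm deep; it follows the lever both ways and falls shut with a slam if the lever is let go.
- flap_edge (a point): Middle of the lower edge of the flap's front plate, about 50 mm above the counter when shut.
- sweet_center (a point): Centre of the loose round hard sweet, a 42 mm ball of about 45 g, lying on the ramp behind the shut flap; once the flap lifts it rolls by itself into the catch tray and stops at its end wall, at about x = 218 mm in the dispenser frame.
- can: Drinks can standing on the counter, 66 mm across, 115 mm high; origin at the centre of its underside. Leave it alone.
- drink_bottle: Green glass bottle standing on the counter, 58 mm across, 190 mm high; origin at the centre of its underside. Leave it alone.
- toffee_apple: Red toffee apple standing on the counter with its wooden stick up, 68 mm across, 140 mm high with the stick; origin at the centre of its underside. Leave it alone.

How it is judged (in metres and radians):
On the way, in this order (a step that is already met when the one before it is completed fails the run):
1. the lever is pressed down and the flap stands wide open (value of joint flap above 0.72 rad), for 0.2 s.
2. the flap is shut again (value of joint flap below 0.04 rad), for 0.2 s.
At the end, for the whole second after the job is handed in: The flap is shut (within 0.04 rad) and the lever up (within 0.03 rad), the sweet lies at rest in the catch tray (its centre beyond x = 170 mm in the dispenser frame), and the can, bottle and toffee apple stand upright within 25 mm of where they were (value of joint flap below 0.04 rad and value of joint lever below 0.03 rad and x of sweet_center in the frame of dispenser between 0.17 and 0.24 m and z of sweet_center in the frame of dispenser below 0.06 m and linear speed of sweet below 0.02 m/s and distance of each of can, drink_bottle, toffee_apple from where it was at the start of the episode below 0.025 m and angle between each of can, drink_bottle, toffee_apple's own z axis and vertical below 0.2 rad); the robot touches nothing.
It fails at once if the flap slams: it falls faster than 2 rad/s when less than 0.3 rad from shut (value of joint flap below 0.3 rad and velocity of joint flap below -2 rad/s).
It fails at once if the robot touches the flap itself (contact force between any of the fingers, the arm and flap above 1 N).
It fails at once if the robot touches or carries the sweet (contact force between any of the fingers, the arm and sweet above 0.3 N).
It fails at once if the can, bottle or toffee apple is lifted, shoved or tipped (distance of any of can, drink_bottle, toffee_apple from where it was at the start of the episode above 0.03 m or angle between any of can, drink_bottle, toffee_apple's own z axis and vertical above 0.3 rad).
It also fails if it takes over 42 s, if anything falls off the work surface, if the arm or the gripper's body presses on something with over 40 N, if the wrist force passes 120 N, or if a joint passes its speed limit or range.

## Working session

There is one attempt and no reset: what is moved stays moved. The work goes in short steps, Python scripts to look and compute and a shell command to move; the robot and the scene stay as the last step left them, time stands still between calls to the robot, and variables do not carry over. Pictures are saved under pics/ and viewed, at most 10 in all, crops included, and the job is handed in when it is done.

```bash
mkdir -p pics
python3 - <<'E'
from workcell import get_state,camera
import cv2
s=get_state();print(s['t'],s['tcp_pos'],s['ee_rot'],s['gripper_width'])
for n in('scene','top'):
    c=camera(n);cv2.imwrite(f'pics/{n}0.png',cv2.resize(c['image'][:,:,::-1],(768,576)));cv2.imwrite(f'pics/{n}raw.png',c['image'][:,:,::-1])
    print(n,c['mtx'],c['xyz'],c['orientation'])
E
```

```text
0.0 [ 0.22507296 -0.60932927  0.23064669] [[ 9.38063080e-01  3.46464291e-01 -3.90442504e-04]
 [ 3.46464507e-01 -9.38062289e-01  1.21962240e-03]
 [ 5.62962229e-05 -1.27935722e-03 -9.99999180e-01]] 0.08528823368655429
scene [[461.10807878   0.         261.31067044]
 [  0.         461.10807878 193.87004587]
 [  0.           0.           1.        ]] [0.99158693 0.54089195 0.68492409] [[-0.81610642  0.34630598 -0.46264725]
 [ 0.57749569  0.51870784 -0.63042915]
 [ 0.02165738 -0.78167407 -0.62331101]]
top [[430.08042689   0.         257.05634304]
 [  0.         430.08042689 186.25166952]
 [  0.           0.           1.        ]] [ 0.45012723 -0.02796563  0.98106403] [[ 0.01762132 -0.98886235  0.14778616]
 [-0.99970916 -0.01985941 -0.01368216]
 [ 0.01646472 -0.14750208 -0.98892469]]
```

View pics/scene0.png

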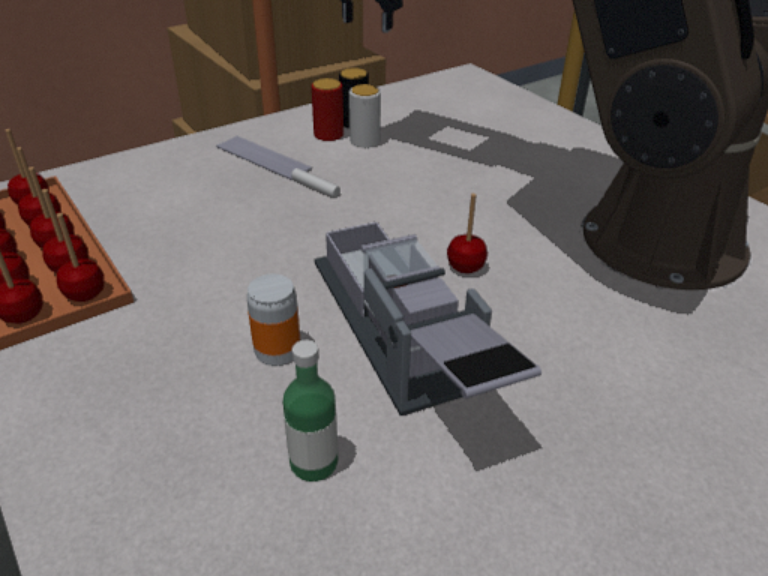

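View pics/top0.png

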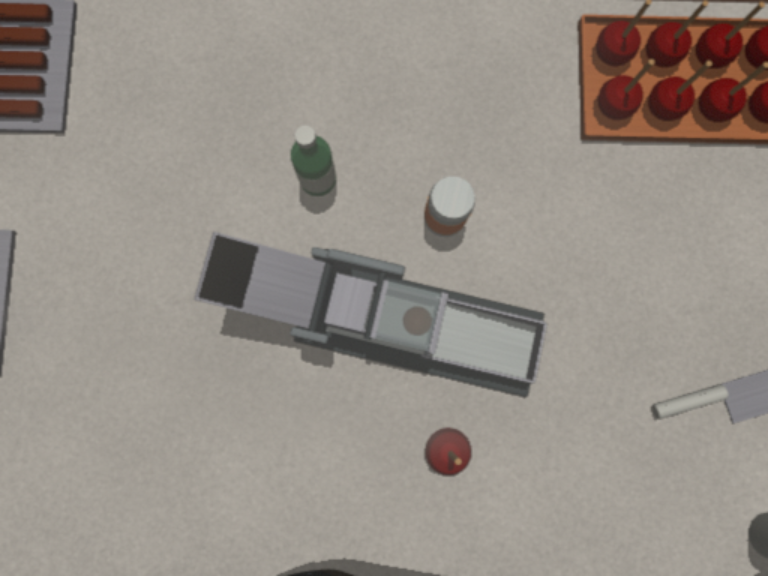

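The top view shows the black pad centred near (229,271) of the 768-px picture, the tray to its right, the bottle at (315,165), the can at (450,205) and the apple at (448,452). Next I locate the pad in both views.

```bash
cat > h.py <<'E'
import cv2,numpy as np
CAL={'scene':([461.108,261.311,193.870],[0.99158693,0.54089195,0.68492409],[[-0.81610642,0.34630598,-0.46264725],[0.57749569,0.51870784,-0.63042915],[0.02165738,-0.78167407,-0.62331101]]),
'top':([430.080,257.056,186.252],[0.45012723,-0.02796563,0.98106403],[[0.01762132,-0.98886235,0.14778616],[-0.99970916,-0.01985941,-0.01368216],[0.01646472,-0.14750208,-0.98892469]])}
def ray(n,u):
    (f,cx,cy),o,R=CAL[n];d=np.array(R)@[(u[0]-cx)/f,(u[1]-cy)/f,1];return np.array(o),d/np.linalg.norm(d)
def plane(n,u,z):
    o,d=ray(n,u);return o+d*(z-o[2])/d[2]
def tri(a,b):
    A=0;B=0
    for n,u in(('scene',a),('top',b)):
        o,d=ray(n,u);P=np.eye(3)-np.outer(d,d);A=A+P;B=B+P@o
    return np.linalg.solve(A,B)
E
python3 - <<'E'
from h import *
res={}
for n,(x0,y0,x1,y1),th in(('scene',(285,220,365,265),60),('top',(125,150,175,212),75)):
    im=cv2.imread(f'pics/{n}raw.png');g=im.max(2);m=np.zeros_like(g);m[y0:y1,x0:x1]=(g[y0:y1,x0:x1]<th)*255
    cs,_=cv2.findContours(m,0,1)
    for c in sorted(cs,key=cv2.contourArea)[-2:]:
        r=cv2.minAreaRect(c);M=cv2.moments(c);cen=(M['m10']/M['m00'],M['m01']/M['m00']);print(n,cv2.contourArea(c),cen,r)
        res[n]=cen;box=cv2.boxPoints(r)
    if n=='top':
        P=[plane(n,b,.152) for b in box];print(np.round(P,3))
print('tri',tri(res['scene'],res['top']),'plane',plane('top',res['top'],.152))
# far end tray corners (base outline, full-res) : right end top corner & bottom corner, tray wall z=.062
q=lambda x,y,z:plane('top',(x/1.5,y/1.5),z).round(3)
print('tray end',q(543,314,.062),q(530,392,.0),q(537,382,.062))
print('bottle',q(319,188,0),'top',q(305,135,.19),'can top',q(453,195,.115),'apple',q(448,452,.034))
E
```

```text
scene 278.0 (294.3477218225419, 257.10731414868104) ((296.5, 255.5), (17.0, 23.0), 90.0)
scene 885.0 (325.3015065913371, 242.91902071563086) ((326.0412902832031, 242.6376190185547), (20.40169906616211, 57.182228088378906), 73.3007583618164)
top 1140.0 (152.0157894736842, 180.8264619883041) ((152.05442810058594, 180.9040069580078), (29.066125869750977, 42.2877311706543), 15.5241117477417)
[[0.547 0.201 0.152]
 [0.628 0.184 0.152]
 [0.614 0.128 0.152]
 [0.533 0.146 0.152]]
tri [0.58133539 0.16498917 0.15021506] plane [0.5805887  0.16504619 0.152     ]
tray end [ 0.542 -0.267  0.062] [ 0.43  -0.262  0.   ] [ 0.445 -0.257  0.062]
bottle [0.74  0.065 0.   ] top [0.753 0.068 0.19 ] can top [ 0.7   -0.131  0.115] apple [ 0.344 -0.135  0.034]
```

Pad at (0.581, 0.165, 0.150): the size (84×57 mm), the height, and the 0.436 m to the tray end all agree with the description. The straight path at z 0.23 clears everything and stays in reach (0.458 m at its nearest). Fingers shut, I move above the pad.

```bash
python3 -m handwheel '[[1,1.5,-1.5,0,0,0,0],[1,4,-4,0,0,0,0],[1,7,-7,0,0,0,0],[1,10,-10,0,0,0,0],[1,13,-13,0,0,0,0],[1,16,-16,0,0,0,0],[1,19,-19,0,0,0,0],[1,22,-22,0,0,0,0]]' 40
python3 -m handwheel '[[1,3,-3,0,0,0,0],[1,6,-6,0,0,0,0],[1,9,-9,0,0,0,0],[1,12,-12,0,0,0,0],[1,15,-15,0,0,0,0],[1,18,-18,0,0,0,0],[1,21,-21,0,0,0,0],[1,24,-24,0,0,0,0]]'
python3 -m handwheel '[[1,3,-3,0,0,0,0],[1,6,-6,0,0,0,0],[1,9,-9,0,0,0,0],[1,12,-12,0,0,0,0],[1,14,-14,0,0,0,0],[1,14.2,-14.3,0,0,0,0],[1,14.2,-14.3,0,0,0,0]]'
```

```text
t: 0.9
tcp_pos: [0.3556, -0.3254, 0.2312]
ee_rot: [[0.938, 0.346, -0.0], [0.346, -0.938, 0.0], [-0.0, -0.0, -1.0]]
contact_force: [0.5, 0.2, 0.8]
gripper_width: -0.0003
grasp_force: 0.0
t: 1.7
tcp_pos: [0.4977, -0.0171, 0.2312]
ee_rot: [[0.938, 0.347, -0.0], [0.347, -0.938, -0.0], [-0.0, -0.0, -1.0]]
contact_force: [0.5, -0.6, -0.3]
gripper_width: 0.0001
grasp_force: 0.0
t: 2.4
tcp_pos: [0.5806, 0.165, 0.2307]
ee_rot: [[0.938, 0.348, -0.001], [0.348, -0.938, -0.0], [-0.001, -0.0, -1.0]]
contact_force: [-0.4, 0.4, -0.5]
gripper_width: 0.0002
grasp_force: 0.0
```

```bash
python3 -m handwheel '[[1,0,0,2,0,0,0],[1,0,0,4,0,0,0],[1,0,0,6,0,0,0],[1,0,0,7,0,0,0],[1,0,0,7.5,0,0,0],[1,0,0,8,0,0,0],[1,0,0,8.5,0,0,0],[1,0,0,9,0,0,0]]'
python3 -m handwheel '[[1,0,0,0.5,0,0,0],[1,0,0,1,0,0,0],[1,0,0,1.5,0,0,0],[1,0,0,2,0,0,0],[1,0,0,2.5,0,0,0],[1,0,0,3,0,0,0],[1,0,0,3.5,0,0,0],[1,0,0,4,0,0,0]]'
```

```text
t: 3.2
tcp_pos: [0.5818, 0.1647, 0.142]
ee_rot: [[0.938, 0.346, 0.002], [0.346, -0.938, 0.001], [0.002, 0.0, -1.0]]
contact_force: [0.1, 3.1, 5.3]
gripper_width: -0.0002
grasp_force: 2.4
t: 4.0
tcp_pos: [0.5819, 0.1647, 0.102]
ee_rot: [[0.938, 0.347, 0.002], [0.347, -0.938, 0.0], [0.002, 0.0, -1.0]]
contact_force: [-0.3, -1.9, 6.6]
gripper_width: 0.0002
grasp_force: 3.0
```

```bash
python3 -m handwheel '[[1,0,0,0.4,0,0,0],[1,0,0,0.7,0,0,0],[1,0,0,0.9,0,0,0],[1,0,0,1.0,0,0,0],[1,0,0,1.1,0,0,0],[1,0,0,1.1,0,0,0],[1,0,0,1.1,0,0,0],[1,0,0,1.1,0,0,0]]'
python3 -m handwheel '[[1,0,0,0,0,0,0],[1,0,0,0,0,0,0],[1,0,0,0,0,0,0],[1,0,0,0,0,0,0],[1,0,0,0,0,0,0],[1,0,0,0,0,0,0],[1,0,0,0,0,0,0],[1,0,0,0,0,0,0]]'
python3 - <<'E'
from workcell import camera
import cv2,numpy as np
a=camera('top')['image'][150:300,110:380,::-1];b=camera('scene')['image'][110:290,200:380,::-1]
a=cv2.resize(a,(486,270));b=cv2.resize(b,(300,300));o=np.zeros((300,786,3),np.uint8);o[:270,:486]=a;o[:,486:]=b
cv2.imwrite('pics/press.png',o)
E
```

```text
t: 4.8
tcp_pos: [0.5818, 0.1643, 0.0916]
ee_rot: [[0.938, 0.347, 0.002], [0.347, -0.938, -0.0], [0.002, 0.001, -1.0]]
contact_force: [-2.0, -4.1, 15.0]
gripper_width: -0.0003
grasp_force: 6.3
t: 5.6
tcp_pos: [0.5818, 0.1643, 0.0916]
ee_rot: [[0.938, 0.347, 0.002], [0.347, -0.938, -0.0], [0.002, 0.001, -1.0]]
contact_force: [-2.0, -4.7, 13.6]
gripper_width: 0.0004
grasp_force: 6.3
```

View pics/press.png

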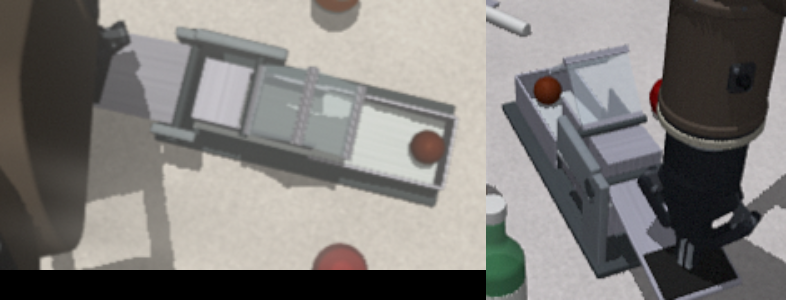

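The lever is on its stop (the force rose to 14 N), the flap stands wide open, and the ball rests at the tray's end wall (at (428,147) in the composite picture). Now I ease the lever up at 2 cm/s.

```bash
python3 -m handwheel '[[1,0,0,-0.2,0,0,0],[1,0,0,-0.4,0,0,0],[1,0,0,-0.6,0,0,0],[1,0,0,-0.8,0,0,0],[1,0,0,-1,0,0,0],[1,0,0,-1.2,0,0,0],[1,0,0,-1.4,0,0,0],[1,0,0,-1.6,0,0,0]]'
python3 -m handwheel '[[1,0,0,-0.2,0,0,0],[1,0,0,-0.4,0,0,0],[1,0,0,-0.6,0,0,0],[1,0,0,-0.8,0,0,0],[1,0,0,-1,0,0,0],[1,0,0,-1.2,0,0,0],[1,0,0,-1.4,0,0,0],[1,0,0,-1.6,0,0,0]]'
python3 -m handwheel '[[1,0,0,-0.2,0,0,0],[1,0,0,-0.4,0,0,0],[1,0,0,-0.6,0,0,0],[1,0,0,-0.8,0,0,0],[1,0,0,-1,0,0,0],[1,0,0,-1.2,0,0,0],[1,0,0,-1.4,0,0,0],[1,0,0,-1.6,0,0,0]]'
python3 -m handwheel '[[1,0,0,-0.2,0,0,0],[1,0,0,-0.4,0,0,0],[1,0,0,-0.6,0,0,0],[1,0,0,-0.8,0,0,0],[1,0,0,-1,0,0,0],[1,0,0,-1.2,0,0,0],[1,0,0,-1.4,0,0,0],[1,0,0,-1.6,0,0,0]]'
```

```text
t: 6.5
tcp_pos: [0.5818, 0.1649, 0.107]
ee_rot: [[0.938, 0.347, 0.002], [0.347, -0.938, 0.001], [0.002, 0.0, -1.0]]
contact_force: [1.0, 4.3, 5.2]
gripper_width: -0.0002
grasp_force: 2.8
t: 7.3
tcp_pos: [0.5817, 0.1646, 0.123]
ee_rot: [[0.938, 0.347, 0.002], [0.347, -0.938, 0.0], [0.002, 0.0, -1.0]]
contact_force: [0.8, 2.6, 5.1]
gripper_width: 0.0004
grasp_force: 2.5
t: 8.1
tcp_pos: [0.5806, 0.1644, 0.1383]
ee_rot: [[0.938, 0.346, -0.001], [0.346, -0.938, -0.0], [-0.001, -0.0, -1.0]]
contact_force: [-0.4, -3.6, 4.0]
gripper_width: 0.0002
grasp_force: 2.2
t: 8.9
tcp_pos: [0.581, 0.1646, 0.1544]
ee_rot: [[0.938, 0.346, -0.0], [0.346, -0.938, 0.0], [0.0, -0.0, -1.0]]
contact_force: [-0.1, 0.3, -0.3]
gripper_width: 0.0001
grasp_force: 0.1
```

The contact is gone at z 0.154, so the lever is up. I back off slowly, then lift well clear and check.

```bash
python3 -m handwheel '[[1,0,0,-0.3,0,0,0],[1,0,0,-0.6,0,0,0],[1,0,0,-1,0,0,0],[1,0,0,-3,0,0,0],[1,0,0,-5.5,0,0,0],[1,0,0,-8,0,0,0],[1,0,0,-9,0,0,0],[1,0,0,-9,0,0,0]]'
python3 -m handwheel '[[1,0,0,0,0,0,0],[1,0,0,0,0,0,0],[1,0,0,0,0,0,0],[1,0,0,0,0,0,0]]'
python3 - <<'E'
from workcell import camera
import cv2,numpy as np
a=camera('top')['image'][60:320,110:380,::-1];b=camera('scene')['image'][110:330,150:380,::-1]
a=cv2.resize(a,(405,390));b=cv2.resize(b,(391,374));o=np.zeros((390,796,3),np.uint8);o[:,:405]=a;o[:374,405:]=b
cv2.imwrite('pics/end.png',o)
E
```

```text
t: 9.7
tcp_pos: [0.5818, 0.1647, 0.2457]
ee_rot: [[0.938, 0.346, 0.003], [0.346, -0.938, 0.001], [0.003, 0.0, -1.0]]
contact_force: [-0.8, 0.6, -0.0]
gripper_width: 0.0001
grasp_force: 0.0
t: 10.1
tcp_pos: [0.5807, 0.1644, 0.2435]
ee_rot: [[0.938, 0.346, -0.001], [0.346, -0.938, -0.0], [-0.001, -0.0, -1.0]]
contact_force: [1.0, -0.4, -0.1]
gripper_width: 0.0
grasp_force: 0.0
```

View pics/end.png

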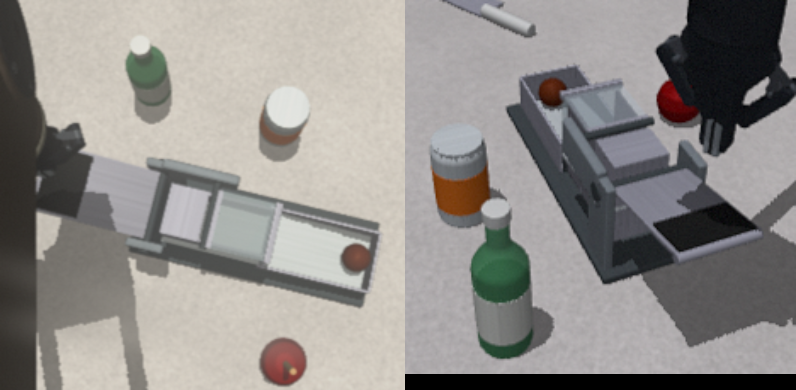

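The flap is shut, the lever is up, the sweet lies at the tray's end wall (at (355,257) in the composite picture), and the bottle, can and apple stand where they were.

```bash
python3 -c "from workcell import hand_in;print(hand_in())"
```

```text
the job is handed in; nothing more can be done
None
```

The job is handed in (no verdict was returned): the final picture showed the sweet at the tray's end wall, the flap shut after a slow release, the hand clear, and the can, bottle and toffee apple standing undisturbed.

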